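# Wake the battery charging station and load it

### The job

Get the workshop's charging station going: first throw all the white foam packing pieces into the black waste bin, then take the green probe, slide its tip along the grimy groove of the grey box until it drops into the hidden hole, press the reset switch fully down there for a moment, and park the probe upright in its red holder again. Stand every battery upright in a cell of its own in the blue charging crate. Leave the lube bottle, the grease jar and the spanner alone.

Things in the scene. Friction and masses are not known exactly. Their poses are not given: they have to be found in the camera images.
- reset_box: grey switch box of the charging station with two yellow stripes, fixed to the bench: 150 (x) x 260 (y) x 50 mm high, flat level top at 50 mm. Origin: centre of its underside. Along its y axis, on its centre line (x = 0), a groove 14 mm wide, 6 mm deep and 100 mm long (y from -50 to 50 mm) is cut in the top; foam pieces may lie over it
- groove (a point): middle of the groove's floor (x = 0, y = 0, 44 mm above the bench); axes as reset_box. The floor is covered with black grime that hides a hole: the hole is 14 mm x 14 mm (as wide as the groove, 14 mm along it), its centre anywhere from y = -32 to y = 32 mm and different every time; it cannot be seen, but a tip slid along the groove's floor drops in. The grime itself gives no resistance. The reset switch's cap lies at the bottom of the hole, 10 mm below the groove's floor
- reset_switch (a joint): travel of the sprung reset switch at the bottom of the hidden hole: 0 = out, 0.005 m = fully pressed, which takes about 4 N straight down; it springs back
- probe_handle (a point): spring-tipped probe: a green handle 26 x 26 mm square and 82 mm tall with a black square collar (36 x 36 x 6 mm) under it and a thin steel shaft (9 mm) below, 150 mm overall. This point: centre of the handle, 110 mm above the tip and 48 mm above the collar's underside; z along the probe towards the handle's top, x and y square to the handle's sides. It starts upright in the holder, its collar resting on the holder's top
- probe_point (a point): lowest point of the probe's brass tip: 8 mm across, round-ended, sprung: it gives way up to 8 mm along the probe (1.5 N to start it, about 4 N when fully in), so this point rises towards the handle when pressed and returns when free
- holder_top (a point): red fixed probe holder, 70 x 70 x 75 mm high, with an 18 x 18 mm vertical bore right through its middle. This point: middle of its top, at the bore's mouth; when the probe is parked, the handle's centre is 48 mm above it
- bin: black open waste bin, fixed, 170 x 170 mm and 95 mm high, walls and floor 5 mm. Origin: centre of its underside
- crate: blue charging crate, fixed, 186 x 186 mm and 58 mm high, walls, cross dividers and floor 5 mm, four cells each 85 mm square inside. Origin: centre of its underside
- cell0 (a point): middle of the floor of one of the crate's four cells, 5 mm above the bench; a brass disc marks it
- cell1 (a point): middle of the floor of one of the crate's four cells, 5 mm above the bench; a brass disc marks it
- cell2 (a point): middle of the floor of one of the crate's four cells, 5 mm above the bench; a brass disc marks it
- cell3 (a point): middle of the floor of one of the crate's four cells, 5 mm above the bench; a brass disc marks it
- battery0_mid (a point): centre (half-way up) of a grey cylinder battery with a green band, 54 mm in diameter and 105 mm tall with a flat brass contact on top, about 0.35 kg, heaviest at the foot (centre of mass 35 mm above it); z up its axis; it stands on the bench at first. Some batteries may be absent
- battery1_mid (a point): centre (half-way up) of a grey cylinder battery with a green band, 54 mm in diameter and 105 mm tall with a flat brass contact on top, about 0.35 kg, heaviest at the foot (centre of mass 35 mm above it); z up its axis; it stands on the bench at first. Some batteries may be absent
- battery2_mid (a point): centre (half-way up) of a grey cylinder battery with a green band, 54 mm in diameter and 105 mm tall with a flat brass contact on top, about 0.35 kg, heaviest at the foot (centre of mass 35 mm above it); z up its axis; it stands on the bench at first. Some batteries may be absent
- foam0_mid (a point): centre of a white stiff foam packing saddle: 62 mm long (its x), 34 mm wide (its y), 32 mm high, a block with a notch 26 mm wide and 14 mm deep across the middle of its top; 30 g; at first it lies flat on the reset box. Some may be absent
- foam1_mid (a point): centre of a white stiff foam packing saddle: 62 mm long (its x), 34 mm wide (its y), 32 mm high, a block with a notch 26 mm wide and 14 mm deep across the middle of its top; 30 g; at first it lies flat on the reset box. Some may be absent
- foam2_mid (a point): centre of a white stiff foam packing saddle: 62 mm long (its x), 34 mm wide (its y), 32 mm high, a block with a notch 26 mm wide and 14 mm deep across the middle of its top; 30 g; at first it lies flat on the reset box. Some may be absent
- lube_mid (a point): bystander: white lube bottle with a yellow label, 50 mm in diameter, 150 mm tall; its centre; to be left alone
- grease_mid (a point): bystander: green grease jar with a black cap, 70 mm in diameter, 70 mm tall; its centre; to be left alone
- spanner_grip (a point): bystander: steel spanner 180 mm long lying on the bench; its grip; to be left alone
Mind the look-alikes: they are no part of the job. Leave any purple look-alike of the part that bears probe_handle alone.

How it is judged:
By the outcome, as a careful person would: the job done as asked, in the order asked, and still so for the second after the job is handed in, with the robot touching nothing.
Of foam0, foam1, foam2 only 2 to 3 are there at a start; the rules pass over those that are not, and their reading is None.
Of battery0, battery1, battery2 only 2 to 3 are there at a start; the rules pass over those that are not, and their reading is None.
At some moment in a run one of battery0, battery1, battery2, foam0, foam1, foam2 may be knocked a few centimetres aside while the robot is not near it.
It also fails if it takes over 210 s, if anything falls off the work surface, if the arm or the gripper's body presses on something with over 40 N, if the wrist force passes 120 N, or if a joint passes its speed limit or range.

### The arm

A 7-joint arm with a two-finger parallel gripper is mounted at the origin on the work surface. World frame = base frame: x ahead of the robot, y to its left, z up, the work surface at z = 0. Lengths are in m, angles in rad, forces in N, time in s.
With the tool pointing down it reaches from about 0.4 to 0.875 m from the base axis. Payload 19.3 kg.
Tool frame: the origin (TCP) lies midway between the tips of the shut fingers; the grasp point (between the pads) lies 19 mm behind it; z points along the fingers, y is the line along which they close (so a half turn about z gives the same grasp; the last joint's range is limited). The gripper opens to 85 mm and grips with 20 to 120 N. Pads are 22 mm wide; open, the fingers measure 114 mm over their backs; the gripper's body (76 mm by 85 mm) begins 54 mm behind the grasp point. The pads swing forward as they close: fully open they stand 13 mm farther back than shut.
Start: joints at [-1.199, 0.521, -0.036, 1.599, 0.021, 1.021, -0.113], TCP at [0.267, 0.565, 0.231] pointing down, gripper open.
Joint ranges: [-2.91, 2.91], [-0.3, 2.13], [-1.5, 1.42], [0.17, 2.43], [-1.26, 4.41], [0.16, 1.93], [-2.52, 2.52]. Speed limits (rad/s): [1.89, 1.89, 2.39, 2.39, 3.01, 3.01, 3.01].

### API

Orientations are given as [roll, pitch, yaw] about the fixed x, y, z axes, in that order (R = Rz(yaw) Ry(pitch) Rx(roll)).
In Python, from workcell import * gives the robot as it stands.
- The arm moves only by the shell command python3 -m creep 'ROWS' [FORCE]. ROWS is JSON, a list that holds one entry, the list of rows, each a list of 7 numbers: the closure, from -1 (fully open) to 1 (shut), then the shift along the tool's x, y, z in m, then the turn, a rotation vector about the tool's x, y, z in degrees. A call has 1 to 10 rows; each row shifts and turns the commanded pose from where the row before left it, along the tool's axes as they then stand; what a row does not reach is not made up. A row lasts 1/10 s, in which the tool goes at most 50 mm and 8.59 degrees, less where a joint would pass 70% of its speed; a pose out of reach is approached as far as the arm can. A call is refused whole if a number of a shift passes 0.05 or a number of a turn 8.59, either way. A call with a gripper value outside its range is refused whole. The fingers move at their own pace and stop on an object; FORCE is the grip in N (left out, the last holds). Time passes only in rows, so rows that do not move let the fingers close. It gives the time, the measured TCP pose, the force, the opening and the grip force at its end, in the units of the state.
- observe(): the state, without advancing time (a new reading comes with each control period).
- grab_frame(name): name is "scene" or "top" or "wrist"; returns a dict with "image" (384x512x3 uint8, red, green, blue), "range_z" (384x512 float32, m along the optical axis (not along the pixel's ray), 0 where there is no reading), "fx", "fy", "cx", "cy" (pixels), "R" (3x3) and "t" (3): a world point X has camera coordinates R X + t; the wrist camera has in their place "T_tool_cam" (4x4, takes a point from camera to tool coordinates, whose origin is the TCP and whose axes are the flange's). Camera axes: x right, y down, z forward; pixel columns grow to the right and rows downward; lengths in m; the calibration is good to about 2 mm. A picture is of the moment at which its call begins: read the wrist's pose just before it.
- job_done(): hands the job in; it is judged then, once.
Trained networks look in a picture, given as the dict that the camera call returned (one of the last four; its "shot" number tells which), for a name from the list of things; names that differ only in an ending like _2 or _b are one class to them, and where a whole thing is asked for, a point or a joint stands for the part that bears it (a point fixed in the world has none). Each returns a list of dicts, best first, with "confidence" (0 to 1); they miss things now and then, are a little off and sometimes report something else, mostly with a low value. They report only what shows in the picture. A call takes as long as a camera call. They do not tell look-alikes from the thing itself.
- find_in(picture, thing): "extent" ([centre column, centre row, width, height] in pixels, round what is visible of it).
- outline_of(picture, thing): "region" (384x512 bool, what is visible of it) and "extent" ([centre column, centre row, width, height] in pixels, round what is visible of it).
- tip_of(picture, thing): "position" ([column, row] in pixels: a listed point, or the origin of a listed thing).
The state is a dict: "clock": time; "qpos": joint angles; "qd": joint speeds; "joint_efforts": joint torques, N m; "position": TCP position; "tool_rot": TCP orientation; "force": force on the tool from outside, world axes, zero at the start; "moment": the same for the moment, N m; "grip_width": finger opening in m; "finger_force": force on a finger pad.
Only numpy, scipy, OpenCV 4.12 (cv2) and the standard library are available. Lean on these libraries where they do the work, as an engineer would, in place of code of your own. Each camera call takes 0.05 s, during which the arm holds its last target. There are 200 camera calls.

## Working session

There is one attempt and no reset: what is moved stays moved. The work goes in short steps, Python scripts to look and compute and a shell command to move; the robot and the scene stay as the last step left them, time stands still between calls to the robot, and variables do not carry over. Pictures are saved under pics/ and viewed, at most 14 in all, crops included, and the job is handed in when it is done.

```bash
mkdir -p pics; ls; python3 - <<'E'
from workcell import *
import cv2,numpy as np
o=observe();print({k:np.round(v,3).tolist() for k,v in o.items()})
for n in("scene","top"):
    p=grab_frame(n);cv2.imwrite(f"pics/{n}0.png",cv2.resize(p["image"][:,:,::-1],(768,576)))
    print(n,p["fx"],p["cx"],p["cy"],np.round(p["R"],3).tolist(),np.round(p["t"],3).tolist())
E
```

```text
pics
{'clock': 0.0, 'qpos': [-1.199, 0.522, -0.036, 1.6, 0.021, 1.021, -0.113], 'qd': [0.0, 0.001, 0.001, 0.002, -0.0, 0.001, 0.0], 'joint_efforts': [0.0, -92.711, 1.98, -36.995, 0.018, 0.008, -0.0], 'position': [0.267, 0.565, 0.231], 'tool_rot': [-3.14, 0.0, 2.7], 'force': [-0.842, 0.137, 0.392], 'moment': [-0.018, 0.009, 0.014], 'finger_force': 0.0, 'grip_width': 0.086}
scene 426.8309771097626 252.77850710035068 193.6918056121471 [[0.728, 0.686, -0.002], [0.446, -0.476, -0.758], [-0.521, 0.55, -0.652]] [-0.463, -0.189, 1.715]
top 416.6458162684045 256.4125650151451 192.4318635596653 [[0.02, -1.0, -0.003], [-0.994, -0.02, -0.11], [0.11, 0.006, -0.994]] [-0.002, 0.632, 1.151]
```

View pics/scene0.png

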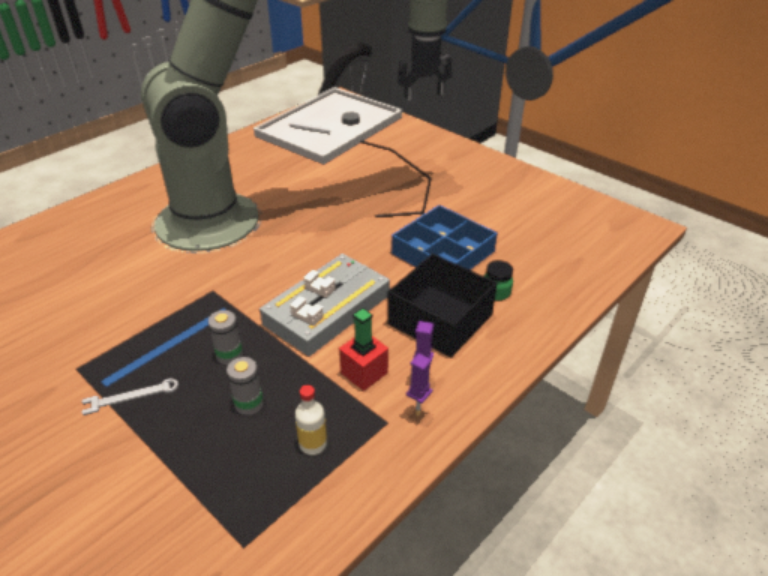

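View pics/top0.png

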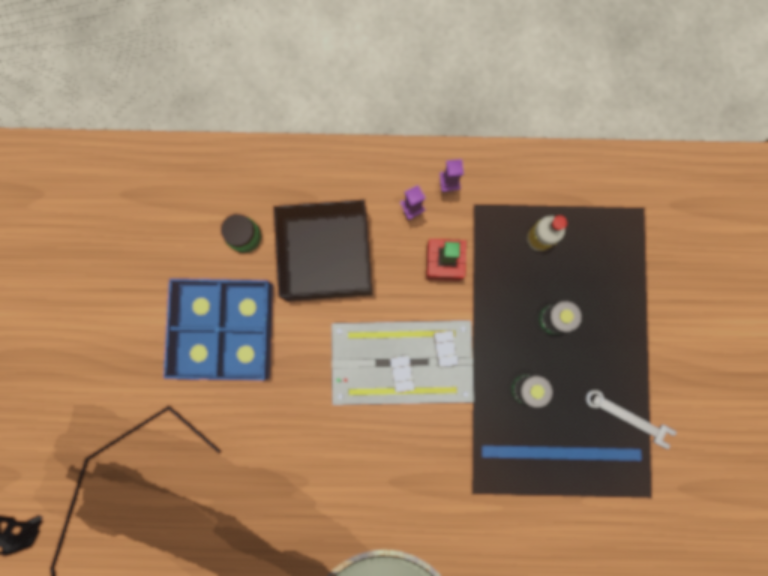

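Both views agree (top view, 768-px scale). There are two white foams on the grey box at (402,372) and (446,349), and two batteries at (567,317) and (537,391). The green probe in the red holder is at (452,252). The bin is at (322,250) and the crate at (218,330). The lube is at (548,232), the grease at (240,232) and the spanner at (630,420). 

Could be taken for the probe: purple (413,203), purple (452,175), green (452,252). I choose the green one in the red holder.

```bash
cat > h.py <<'E'
from workcell import *
import cv2,numpy as np
def pts(p,mask=None):
    v,u=np.nonzero((p["range_z"]>0)&(np.ones((384,512),bool) if mask is None else mask))
    z=p["range_z"][v,u].astype(float)
    c=np.c_[(u-p["cx"])/p["fx"]*z,(v-p["cy"])/p["fy"]*z,z]
    if "R" in p: return (c-p["t"])@p["R"],u,v
    o=p["pose"];T=p["T_tool_cam"]
    from scipy.spatial.transform import Rotation as Ro
    R=Ro.from_euler("xyz",o["tool_rot"]).as_matrix()
    return (c@T[:3,:3].T+T[:3,3])@R.T+o["position"],u,v
def grab(n):
    o=observe();p=grab_frame(n);p["pose"]=o;return p
def ray(p,uv,h):
    "world point on pixel ray at height h (fixed camera)"
    d=np.array([(uv[0]-p["cx"])/p["fx"],(uv[1]-p["cy"])/p["fy"],1.]);C=-p["R"].T@p["t"];w=p["R"].T@d
    return C+w*(h-C[2])/w[2]
def top_rect(X,lo,hi):
    "minAreaRect of points in height band: centre, size, angle (deg), z"
    m=(X[:,2]>lo)&(X[:,2]<hi);Y=X[m]
    (c,s,a)=cv2.minAreaRect((Y[:,:2]*1000).astype(np.float32))
    return np.round(c,1).tolist(),np.round(s,1).tolist(),round(a,1),round(float(np.median(Y[:,2]))*1000,1),len(Y)
E
python3 - <<'E'
from h import *
p=grab("top")
for t in "reset_box probe_handle holder_top bin crate battery0_mid foam0_mid lube_mid grease_mid spanner_grip".split():
    for d in outline_of(p,t):
        if d["confidence"]<.3: continue
        X,u,v=pts(p,cv2.erode(d["region"].astype(np.uint8),np.ones((2,2)))>0)
        if len(X)<8: continue
        zt=np.percentile(X[:,2],95)
        print(t,round(d["confidence"],2),np.round(d["extent"]),top_rect(X,zt-.012,zt+.01))
for t in "holder_top groove probe_handle cell0 cell1 cell2 cell3 crate".split():
    for d in tip_of(p,t):
        if d["confidence"]>.3:
            h={"holder_top":.075,"groove":.044,"probe_handle":.123,"crate":0}.get(t,.005)
            print(t,round(d["confidence"],2),np.round(d["position"],1),np.round(ray(p,d["position"],h),3))
cv2.imwrite("pics/crop.png",cv2.resize(p["image"][100:280,210:400,::-1],None,fx=3,fy=3,interpolation=3))
E
```

```text
reset_box 0.71 [268. 243.  95.  58.] ([493.7, -25.2], [147.2, 257.1], 2.1, 49.5, 4195)
probe_handle 0.81 [302. 170.  14.  18.] ([688.4, -102.8], [25.7, 27.5], 89.7, 162.7, 114)
probe_handle 0.74 [301. 115.  20.  24.] ([835.7, -108.2], [27.3, 27.0], 4.0, 149.0, 108)
probe_handle 0.7 [296. 173.  29.  32.] ([688.4, -102.3], [70.4, 69.4], 0.2, 74.6, 347)
probe_handle 0.67 [276. 136.  17.  26.] ([784.6, -38.5], [25.3, 28.3], 28.0, 149.5, 104)
probe_handle 0.63 [296. 234.   9.  23.] ([519.8, -102.4], [54.4, 29.4], 11.1, 81.4, 113)
holder_top 0.61 [296. 172.  30.  25.] ([687.1, -102.3], [67.8, 69.4], 0.2, 74.6, 355)
bin 0.74 [216. 169.  66.  70.] ([699.0, 126.9], [170.3, 170.1], 5.2, 93.9, 489)
crate 0.74 [145. 219.  73.  71.] ([549.4, 321.6], [186.9, 185.4], 90.0, 53.7, 777)
battery0_mid 0.32 [217. 170.  66.  68.] ([699.1, 126.3], [170.3, 169.0], 5.2, 93.6, 466)
foam0_mid 0.5 [297. 233.  10.  27.] ([519.2, -102.3], [58.0, 31.8], 9.8, 81.2, 134)
foam0_mid 0.41 [147. 219.  78.  70.] ([548.0, 320.3], [182.7, 184.4], 0.0, 52.6, 719)
lube_mid 0.56 [365. 156.  25.  23.] ([740.2, -289.0], [22.8, 
[... 698 characters left out ...]
233.5] [0.509 0.364 0.005]
cell0 0.84 [164.5 203.6] [0.597 0.278 0.005]
cell0 0.69 [163.3 236.2] [0.503 0.277 0.005]
cell1 0.97 [134.6 203.9] [0.595 0.365 0.005]
cell1 0.89 [133.5 233.5] [0.509 0.364 0.005]
cell1 0.84 [164.5 203.6] [0.597 0.278 0.005]
cell1 0.69 [163.3 236.2] [0.503 0.277 0.005]
cell2 0.97 [134.6 203.9] [0.595 0.365 0.005]
cell2 0.89 [133.5 233.5] [0.509 0.364 0.005]
cell2 0.84 [164.5 203.6] [0.597 0.278 0.005]
cell2 0.69 [163.3 236.2] [0.503 0.277 0.005]
cell3 0.97 [134.6 203.9] [0.595 0.365 0.005]
cell3 0.89 [133.5 233.5] [0.509 0.364 0.005]
cell3 0.84 [164.5 203.6] [0.597 0.278 0.005]
cell3 0.69 [163.3 236.2] [0.503 0.277 0.005]
crate 0.8 [152.2 219.5] [0.551 0.313 0.   ]
```

View pics/crop.png

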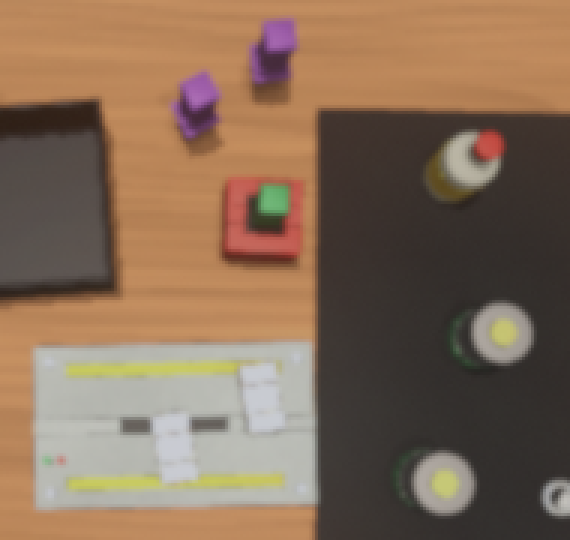

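The crop confirms the green probe at (273,200) in the red holder, with the two purple look-alikes apart at (198,95) and (275,45). The foams are at (262,397) and (176,447), and nothing else sits on the box. Next I measure the foams and batteries by depth.

```bash
cat >> h.py <<'E'
def comps(p,lo,hi,x0,x1,y0,y1,n=25):
    X,u,v=pts(p);m=(X[:,2]>lo)&(X[:,2]<hi)&(X[:,0]>x0)&(X[:,0]<x1)&(X[:,1]>y0)&(X[:,1]<y1)
    im=np.zeros((384,512),np.uint8);im[v[m],u[m]]=1
    k,L=cv2.connectedComponents(im)
    for i in range(1,k):
        s=m&(L[v,u]==i)
        if s.sum()>n: print(top_rect(X[s],lo,hi),"px",u[s].mean().round(),v[s].mean().round())
E
python3 - <<'E'
from h import *
p=grab("top")
print("foam");comps(p,.07,.09,.42,.57,-.16,.11)
print("bat");comps(p,.095,.115,.4,.68,-.5,-.17)
print("box");comps(p,.04,.056,.4,.6,-.2,.15)
E
python3 -m creep '[[[-1,0,0,0,0,0,0]]]' 30
```

```text
foam
([541.3, -98.0], [20.3, 33.2], 15.7, 81.3, 84) px 296.0 224.0
([497.0, -19.6], [18.9, 35.2], 1.2, 81.2, 85) px 267.0 241.0
([501.0, -105.8], [20.6, 34.2], 10.5, 81.4, 89) px 298.0 240.0
([455.2, -27.2], [21.6, 33.7], 11.0, 81.9, 89) px 269.0 257.0
bat
([582.8, -310.8], [51.3, 52.9], 1.6, 104.6, 325) px 377.0 211.0
([449.9, -258.9], [49.6, 52.3], 2.0, 104.5, 330) px 357.0 261.0
box
([494.9, -23.7], [150.0, 260.6], 2.2, 49.5, 4469) px 266.0 242.0
clock: 1.2
position: [0.2673, 0.565, 0.2313]
tool_rot: [-3.142, 0.0, 2.7]
force: [0.3, 0.7, -0.5]
grip_width: 0.0855
finger_force: 0.0
```

```bash
cat > plan.py <<'E'
import sys,numpy as np
from workcell import observe
from scipy.spatial.transform import Rotation as Ro
a=[float(v) for v in sys.argv[1:]];o=observe();R=Ro.from_euler("xyz",o["tool_rot"])
G=Ro.from_euler("xyz",[180,0,a[3]],degrees=True)
rv=(R.inv()*G).as_rotvec(degrees=True);d=np.array(a[:3])-o["position"]
s=G.inv().apply(d)
print("turn deg",np.round(rv,1),"then shift mm",np.round(s*1000,1),"rows",round(max(abs(s))/.05,1),"| pos",np.round(o["position"],4),"F",np.round(o["force"],1),"w",round(o["grip_width"],4),"t",round(o["clock"],1))
E
python3 -m creep '[[[-1,0,0,0,0,0,8.5],[-1,0,0,0,0,0,8.5],[-1,0,0,0,0,0,8.5],[-1,0,0,0,0,0,8.5],[-1,0,0,0,0,0,8.5],[-1,0,0,0,0,0,8.5],[-1,0,0,0,0,0,2.7]]]'
python3 -m creep '[[[-1,-0.047,0.008,0,0,0,0],[-1,-0.047,0.008,0,0,0,0],[-1,-0.047,0.008,0,0,0,0],[-1,-0.047,0.008,0,0,0,0],[-1,-0.047,0.008,0,0,0,0],[-1,-0.047,0.008,0,0,0,0],[-1,-0.047,0.008,0,0,0,0],[-1,-0.047,0.008,0,0,0,0],[-1,-0.047,0.008,0,0,0,0],[-1,-0.047,0.008,0,0,0,0]]]'
python3 -m creep '[[[-1,-0.047,0.008,0,0,0,0],[-1,-0.047,0.008,0,0,0,0],[-1,-0.047,0.008,0,0,0,0],[-1,-0.047,0.008,0,0,0,0],[-1,-0.047,0.008,0,0,0,0],[-1,0,0,0,0,0,0],[-1,0,0,0,0,0,0],[-1,0,0,0,0,0,0]]]'
python3 plan.py .521 -.102 .052 101
```

```text
clock: 1.9
position: [0.2671, 0.5651, 0.2313]
tool_rot: [3.141, 0.0, 1.757]
force: [-0.0, 0.2, 0.1]
grip_width: 0.0857
finger_force: 0.0
clock: 2.9
position: [0.4358, 0.1171, 0.2316]
tool_rot: [3.141, -0.0, 1.763]
force: [0.6, 0.9, -0.1]
grip_width: 0.0852
finger_force: 0.0
clock: 3.7
position: [0.5192, -0.1033, 0.2312]
tool_rot: [-3.141, -0.001, 1.764]
force: [0.4, 0.3, -0.7]
grip_width: 0.0853
finger_force: 0.0
turn deg [-0. -0.  0.] then shift mm [  0.9   2.  179.2] rows 3.6 | pos [ 0.5192 -0.1033  0.2312] F [ 0.4  0.3 -0.7] w 0.0853 t 3.7
```

```bash
python3 - <<'E'
from h import *
p=grab("wrist");comps(p,.07,.09,.42,.6,-.2,.11,100)
p=grab("top");comps(p,.07,.09,.42,.57,-.06,.11)
E
```

```text
([453.4, -27.2], [18.3, 33.9], 10.9, 81.4, 820) px 200.0 84.0
([496.4, -19.3], [17.5, 32.9], 11.1, 81.5, 763) px 248.0 85.0
([499.8, -105.3], [17.7, 33.9], 9.6, 81.4, 639) px 235.0 175.0
([543.0, -98.0], [18.2, 34.4], 10.0, 81.5, 638) px 279.0 176.0
([496.4, -19.8], [19.0, 33.5], 15.3, 81.7, 84) px 267.0 241.0
([454.1, -27.5], [19.7, 33.9], 14.8, 81.1, 88) px 269.0 257.0
```

```bash

python3 -m creep '[[[-1,0.001,0.002,0.04,0,0,0],[-1,0,0,0.045,0,0,0],[-1,0,0,0.04,0,0,0],[-1,0,0,0.03,0,0,0],[-1,0,0,0.014,0,0,0],[-1,0,0,0.01,0,0,0],[-1,0,0,0,0,0,0],[-1,0,0,0,0,0,0]]]' 30
python3 -m creep '[[[1,0,0,0,0,0,0],[1,0,0,0,0,0,0],[1,0,0,0,0,0,0],[1,0,0,0,0,0,0],[1,0,0,0,0,0,0],[1,0,0,0,0,0,0],[1,0,0,0,0,0,0],[1,0,0,0,0,0,0],[1,0,0,-0.02,0,0,0]]]' 30
python3 -m creep '[[[1,0,0,-0.04,0,0,0],[1,0,0,-0.04,0,0,0],[1,0,0,-0.04,0,0,0],[1,0,0,0,0,0,0],[1,0,0,0,0,0,0]]]'
python3 plan.py .70 .10 .13 101
```

```text
clock: 4.6
position: [0.5218, -0.1028, 0.0534]
tool_rot: [3.14, 0.0, 1.763]
force: [0.8, 0.2, 0.2]
grip_width: 0.0857
finger_force: 0.0
clock: 5.5
position: [0.5204, -0.1027, 0.0717]
tool_rot: [-3.14, -0.001, 1.763]
force: [-0.4, 0.2, -0.3]
grip_width: 0.0614
finger_force: 34.1
clock: 6.0
position: [0.5215, -0.1027, 0.1934]
tool_rot: [3.139, 0.0, 1.763]
force: [0.2, 0.1, -0.7]
grip_width: 0.0617
finger_force: 34.3
turn deg [0.1 0.  0. ] then shift mm [164.9 213.9  63.4] rows 4.3 | pos [ 0.5215 -0.1027  0.1934] F [ 0.2  0.1 -0.7] w 0.0617 t 6.0
```

```bash

python3 -m creep '[[[1,0.033,0.043,0,0,0,0],[1,0.033,0.043,0,0,0,0],[1,0.033,0.043,0,0,0,0],[1,0.033,0.043,0,0,0,0],[1,0.033,0.042,0,0,0,0],[1,0,0,0.03,0,0,0],[1,0,0,0.03,0,0,0],[1,0,0,0.01,0,0,0],[1,0,0,0,0,0,0]]]'
python3 -m creep '[[[-1,0,0,0,0,0,0],[-1,0,0,0,0,0,0],[-1,0,0,0,0,0,0],[-1,0,0,0,0,0,0],[-1,0,0,0,0,0,0],[-1,0,0,-0.03,0,0,0],[-1,0,0,-0.03,0,0,0],[-1,0,0,0,0,0,0]]]'
python3 plan.py .475 -.0233 .052 101
python3 - <<'E'
from h import *
p=grab("top");print("foamB");comps(p,.07,.09,.42,.57,-.2,.11);print("bin");comps(p,.01,.07,.64,.76,.06,.19)
E
```

```text
clock: 6.9
position: [0.6853, 0.0842, 0.1204]
tool_rot: [-3.138, 0.0, 1.762]
force: [0.0, -0.2, -0.1]
grip_width: 0.0616
finger_force: 34.3
clock: 7.7
position: [0.6882, 0.0846, 0.1865]
tool_rot: [3.136, 0.0, 1.762]
force: [0.9, -0.2, -0.1]
grip_width: 0.0851
finger_force: 0.0
turn deg [ 0.3  0.  -0. ] then shift mm [ -65.3 -229.9  134.5] rows 4.6 | pos [0.6882 0.0846 0.1865] F [ 0.9 -0.2 -0.1] w 0.0851 t 7.7
foamB
([495.6, -19.6], [21.6, 35.1], 1.4, 81.3, 88) px 267.0 241.0
([453.4, -27.5], [17.7, 33.6], 10.8, 81.8, 87) px 269.0 257.0
bin
```

```bash

python3 -m creep '[[[-1,-0.013,-0.046,0,0,0,0],[-1,-0.013,-0.046,0,0,0,0],[-1,-0.013,-0.046,0,0,0,0],[-1,-0.013,-0.046,0,0,0,0],[-1,-0.013,-0.046,0,0,0,0],[-1,0,0,0,0,0,0],[-1,0,0,0.03,0,0,0],[-1,0,0,0.03,0,0,0],[-1,0,0,0,0,0,0],[-1,0,0,0,0,0,0]]]'
python3 plan.py .475 -.0233 .052 101
python3 - <<'E'
from h import *
p=grab("top");print("bin");comps(p,.015,.07,.64,.76,.06,.19)
E
```

```text
clock: 8.75
position: [0.4729, -0.0231, 0.1224]
tool_rot: [-3.14, 0.0, 1.762]
force: [0.4, 0.6, -0.0]
grip_width: 0.0852
finger_force: 0.0
turn deg [-0.1  0.  -0. ] then shift mm [-0.6  2.1 70.4] rows 1.4 | pos [ 0.4729 -0.0231  0.1224] F [ 0.4  0.6 -0. ] w 0.0852 t 8.8
bin
([685.8, 82.6], [62.2, 33.8], 17.5, 33.9, 260) px 232.0 174.0
```

Foam A is in the bin. Now for foam B.

```bash

python3 -m creep '[[[-1,-0.001,0.002,0.03,0,0,0],[-1,0,0,0.025,0,0,0],[-1,0,0,0.01,0,0,0],[-1,0,0,0.005,0,0,0],[-1,0,0,0,0,0,0],[-1,0,0,0,0,0,0]]]'
python3 -m creep '[[[1,0,0,0,0,0,0],[1,0,0,0,0,0,0],[1,0,0,0,0,0,0],[1,0,0,0,0,0,0],[1,0,0,0,0,0,0],[1,0,0,0,0,0,0],[1,0,0,0,0,0,0],[1,0,0,0,0,0,0],[1,0,0,-0.02,0,0,0]]]'
python3 -m creep '[[[1,0,0,-0.04,0,0,0],[1,0,0,-0.04,0,0,0],[1,0,0,-0.03,0,0,0],[1,0,0,0,0,0,0],[1,0,0,0,0,0,0]]]'
python3 plan.py .71 .145 .12 101
```

```text
clock: 9.4
position: [0.4757, -0.0235, 0.0533]
tool_rot: [3.14, 0.0, 1.762]
force: [-0.2, -0.8, -0.2]
grip_width: 0.0857
finger_force: 0.0
clock: 10.3
position: [0.4743, -0.0235, 0.0716]
tool_rot: [-3.139, -0.0, 1.763]
force: [0.3, -0.2, 1.0]
grip_width: 0.0617
finger_force: 34.3
clock: 10.8
position: [0.4754, -0.0232, 0.1829]
tool_rot: [3.14, -0.0, 1.763]
force: [-0.6, -0.3, -0.7]
grip_width: 0.0612
finger_force: 34.4
turn deg [ 0.1 -0.   0. ] then shift mm [120.4 262.4  62.9] rows 5.2 | pos [ 0.4754 -0.0232  0.1829] F [-0.6 -0.3 -0.7] w 0.0612 t 10.8
```

```bash

python3 -m creep '[[[1,0.02,0.044,0,0,0,0],[1,0.02,0.044,0,0,0,0],[1,0.02,0.044,0,0,0,0],[1,0.02,0.044,0,0,0,0],[1,0.02,0.044,0,0,0,0],[1,0.02,0.042,0,0,0,0],[1,0,0,0,0,0,0],[1,0,0,0.03,0,0,0],[1,0,0,0.028,0,0,0],[1,0,0,0,0,0,0]]]'
python3 -m creep '[[[-1,0,0,0,0,0,0],[-1,0,0,0,0,0,0],[-1,0,0,0,0,0,0],[-1,0,0,0,0,0,0],[-1,0,0,0,0,0,0],[-1,0,0,-0.04,0,0,0],[-1,0,0,-0.04,0,0,0],[-1,0,0,-0.04,0,0,0],[-1,0,0,0,0,0,0],[-1,0,0,0,0,0,0]]]'
python3 plan.py .688 -.1025 .25 90
```

```text
clock: 11.8
position: [0.7068, 0.1436, 0.1192]
tool_rot: [-3.134, 0.0, 1.762]
force: [0.3, -0.9, -1.0]
grip_width: 0.0613
finger_force: 34.4
clock: 12.8
position: [0.7097, 0.1443, 0.2452]
tool_rot: [3.14, -0.0, 1.763]
force: [0.6, -0.2, -0.9]
grip_width: 0.0855
finger_force: 0.0
turn deg [ 0.1 -0.  11. ] then shift mm [-246.8  -21.7   -4.8] rows 4.9 | pos [0.7097 0.1443 0.2452] F [ 0.6 -0.2 -0.9] w 0.0855 t 12.8
```

```bash

python3 -m creep '[[[-1,0,0,0,0,0,5.5],[-1,0,0,0,0,0,5.5],[-1,-0.049,-0.0044,0,0,0,0],[-1,-0.049,-0.0044,0,0,0,0],[-1,-0.049,-0.0044,0,0,0,0],[-1,-0.049,-0.0044,0,0,0,0],[-1,-0.049,-0.0044,0,0,0,0],[-1,0,0,0,0,0,0],[-1,0,0,0,0,0,0],[-1,0,0,0,0,0,0]]]'
python3 -m creep '[[[-1,0,0,0,0,0,0]]]'
python3 - <<'E'
from h import *
p=grab("wrist");print("handle");comps(p,.155,.172,.65,.73,-.15,-.06)
print("collar/holder");comps(p,.068,.084,.6,.75,-.2,0,100)
p=grab("top");print("bin");comps(p,.015,.08,.63,.77,.05,.2);print("box");comps(p,.06,.12,.42,.57,-.2,.11)
print("bat");comps(p,.095,.115,.4,.68,-.5,-.17)
E
python3 plan.py .688 -.1025 .104 90
```

```text
clock: 13.8
position: [0.6873, -0.0995, 0.2433]
tool_rot: [-3.14, -0.001, 1.572]
force: [0.5, 0.3, 0.8]
grip_width: 0.0851
finger_force: 0.0
clock: 13.9
position: [0.6875, -0.0992, 0.2437]
tool_rot: [-3.141, -0.0, 1.572]
force: [0.1, -0.1, -0.3]
grip_width: 0.0857
finger_force: 0.0
handle
([689.2, -102.4], [28.3, 27.4], 89.0, 162.3, 1245) px 256.0 202.0
collar/holder
([689.0, -102.0], [69.6, 70.2], 88.6, 74.7, 2944) px 255.0 168.0
bin
([724.5, 144.1], [62.5, 34.3], 16.4, 33.7, 269) px 211.0 160.0
([685.9, 82.6], [62.2, 33.8], 17.3, 34.0, 262) px 232.0 174.0
box
bat
([582.9, -311.2], [51.4, 51.3], 89.7, 104.8, 325) px 376.0 211.0
([449.8, -258.8], [49.5, 52.0], 0.7, 104.7, 336) px 357.0 261.0
turn deg [-0.  -0.   0.1] then shift mm [ -2.9   0.4 140. ] rows 2.8 | pos [ 0.6876 -0.0996  0.244 ] F [ 0.2 -0.4  0.3] w 0.0857 t 14.0
```

Both foams are in the bin and the box is clear. Now I grasp the probe.

```bash

python3 -m creep '[[[-1,-0.0028,0.0014,0.03,0,0,0],[-1,0,0,0.04,0,0,0],[-1,0,0,0.035,0,0,0],[-1,0,0,0.02,0,0,0],[-1,0,0,0.01,0,0,0],[-1,0,0,0.005,0,0,0],[-1,0,0,0,0,0,0],[-1,0,0,0,0,0,0]]]' 60
python3 -m creep '[[[1,0,0,0,0,0,0],[1,0,0,0,0,0,0],[1,0,0,0,0,0,0],[1,0,0,0,0,0,0],[1,0,0,0,0,0,0],[1,0,0,0,0,0,0],[1,0,0,0,0,0,0],[1,0,0,0,0,0,0],[1,0,0,0,0,0,0],[1,0,0,0,0,0,0]]]' 60
python3 -m creep '[[[1,0,0,0,0,0,0],[1,0,0,0,0,0,0],[1,0,0,0,0,0,0]]]' 60
```

```text
clock: 14.8
position: [0.6894, -0.1037, 0.1055]
tool_rot: [3.14, 0.0, 1.571]
force: [0.6, 0.2, 1.3]
grip_width: 0.0856
finger_force: 0.0
clock: 15.8
position: [0.689, -0.1037, 0.1046]
tool_rot: [3.141, 0.0, 1.571]
force: [-0.9, 0.6, 6.2]
grip_width: 0.0258
finger_force: 55.7
clock: 16.1
position: [0.689, -0.1036, 0.1046]
tool_rot: [3.141, 0.0, 1.571]
force: [-1.0, 0.2, 5.2]
grip_width: 0.0257
finger_force: 55.7
```

```bash

python3 -m creep '[[[1,0,0,-0.02,0,0,0],[1,0,0,-0.03,0,0,0],[1,0,0,-0.03,0,0,0],[1,0,0,-0.03,0,0,0],[1,0,0,0,0,0,0],[1,0,0,0,0,0,0],[1,0,0,0,0,0,0]]]'
python3 - <<'E'
from h import *
for n in("top","scene"):
    p=grab(n);print(n);comps(p,.036,.0467,.44,.55,-.1,.06,20);comps(p,.0475,.053,.4,.6,-.2,.15,500)
    X,u,v=pts(p);g=p["image"].astype(int).sum(2)[v,u]
    m=(abs(X[:,0]-.4945)<.02)&(abs(X[:,1]+.025)<.08)&(abs(X[:,2]-.047)<.006)
    d=m&(g<np.median(g[m])*.6);print("dark",d.sum(),top_rect(X[d],.03,.06),np.round(np.median(X[d],0),4))
E
python3 plan.py .494 -.0945 .204 92.2
```

```text
clock: 16.8
position: [0.6883, -0.1034, 0.2131]
tool_rot: [-3.14, -0.0, 1.571]
force: [-0.9, -0.0, -1.0]
grip_width: 0.0256
finger_force: 55.3
top
([492.0, 51.9], [149.0, 109.1], 1.4, 49.9, 1174) px 236.0 237.0
dark 0 ([0.0, 0.0], [0.0, 0.0], 0.0, nan, 0) [nan nan nan]
scene
([491.1, -20.7], [13.1, 94.5], 2.2, 44.5, 49) px 216.0 196.0
([496.9, -38.7], [152.2, 234.2], 1.8, 50.6, 1458) px 208.0 201.0
dark 50 ([493.7, -21.2], [14.1, 90.3], 6.8, 45.4, 50) [ 0.4936 -0.0276  0.0454]
turn deg [-0.1 -0.  -2.2] then shift mm [  16.4 -193.9    9. ] rows 3.9 | pos [ 0.6884 -0.1035  0.213 ] F [ 0.7 -1.2 -2.1] w 0.0251 t 16.9
  return _methods._mean(a, axis=axis, dtype=dtype,
  ret = ret.dtype.type(ret / rcount)
  ret = um.true_divide(
```

```bash

python3 -m creep '[[[1,0,0,0,0,0,-2.2],[1,0.009,-0.038,0,0,0,0],[1,0.009,-0.038,0,0,0,0],[1,0.009,-0.038,0,0,0,0],[1,0.009,-0.038,0,0,0,0],[1,0.0065,-0.0395,0,0,0,0],[1,0,0,0.02,0,0,0],[1,0,0,0.02,0,0,0],[1,0,0,0,0,0,0],[1,0,0,0,0,0,0]]]'
python3 - <<'E'
from h import *
p=grab("wrist");cv2.imwrite("pics/w1.png",cv2.resize(p["image"][:,:,::-1],(768,576)))
print(np.round(p["T_tool_cam"],3).tolist(),p["fx"])
for t in("probe_point","groove"):
    for d in tip_of(p,t)[:2]: print(t,d["confidence"],np.round(d["position"],1))
print("floor");comps(p,.036,.0467,.44,.55,-.1,.06,50)
print("box");comps(p,.0475,.053,.4,.6,-.2,.15,500)
E
python3 plan.py .4964 -.0682 .15 92.2
```

```text
clock: 17.9
position: [0.4957, -0.0687, 0.1743]
tool_rot: [-3.141, 0.0, 1.609]
force: [0.5, 1.3, -1.3]
grip_width: 0.0253
finger_force: 55.6
[[0.0, -0.958, -0.288, 0.073], [1.0, 0.0, 0.001, 0.0], [-0.0, -0.288, 0.958, -0.142], [0.0, 0.0, 0.0, 1.0]] 302.8669121137792
probe_point 0.6 [256.7 193.7]
groove 0.78 [254.1 132.3]
floor
([495.1, -23.1], [14.6, 100.3], 2.5, 44.3, 1843) px 256.0 130.0
box
([495.5, -36.2], [150.0, 232.0], 2.2, 49.8, 37590) px 256.0 110.0
turn deg [ 0.  0. -0.] then shift mm [ 0.4  0.2 24.9] rows 0.5 | pos [ 0.4963 -0.0686  0.1749] F [ 0.4 -0.4 -0.7] w 0.0251 t 18.1
```

View pics/w1.png

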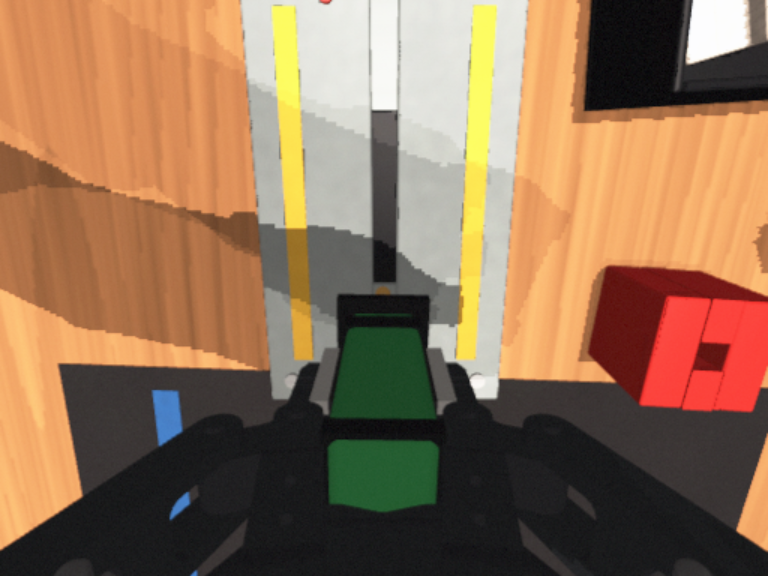

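Wrist view: the grey box with the dark groove runs from (384,110) to (384,282), and the brass tip is at (382,291), centred on the groove line. The red holder is at (710,330). The tip offset agrees with the grasp, so I lower it into the groove.

```bash

python3 -m creep '[[[1,0.0012,0.0006,0.02,0,0,0],[1,0,0,0.012,0,0,0],[1,0,0,0.004,0,0,0],[1,0,0,0,0,0,0],[1,0,0,0,0,0,0],[1,0,0,0,0,0,0]]]'
python3 -m creep '[[[1,0,0,0.002,0,0,0],[1,0,0,0.001,0,0,0],[1,0,0,0,0,0,0]]]'
python3 -m creep '[[[1,0,0,0.002,0,0,0],[1,0,0,0.001,0,0,0],[1,0,0,0,0,0,0]]]'
python3 -m creep '[[[1,0,0,0.002,0,0,0],[1,0,0,0,0,0,0]]]'
python3 plan.py .4969 -.0674 .1306 92.4
```

```text
clock: 18.65
position: [0.4967, -0.0673, 0.1388]
tool_rot: [3.141, 0.0, 1.609]
force: [0.6, -0.4, -1.8]
grip_width: 0.0256
finger_force: 55.6
clock: 18.95
position: [0.4965, -0.0672, 0.1353]
tool_rot: [3.141, -0.0, 1.609]
force: [-0.0, 0.3, 0.2]
grip_width: 0.0253
finger_force: 55.8
clock: 19.25
position: [0.4965, -0.0672, 0.1322]
tool_rot: [3.142, 0.0, 1.609]
force: [0.1, 1.3, 1.1]
grip_width: 0.0257
finger_force: 55.9
clock: 19.45
position: [0.4965, -0.0672, 0.1302]
tool_rot: [3.142, 0.0, 1.609]
force: [0.9, 0.6, 2.0]
grip_width: 0.0256
finger_force: 55.9
turn deg [ 0.   0.  -0.2] then shift mm [-0.2  0.4 -0.4] rows 0.0 | pos [ 0.4965 -0.0672  0.1302] F [0.9 0.6 2. ] w 0.0256 t 19.4
```

```bash
s(){ grep -E "position|force: \["|tr '\n' ' ';echo; }
python3 -m creep '[[[1,0.003,0,0,0,0,0],[1,0,0,0,0,0,0]]]'|s
python3 -m creep '[[[1,0.003,0,0,0,0,0],[1,0,0,0,0,0,0]]]'|s
python3 -m creep '[[[1,0.003,0,0,0,0,0],[1,0,0,0,0,0,0]]]'|s
python3 -m creep '[[[1,0.003,0,0,0,0,0],[1,0,0,0,0,0,0]]]'|s
python3 -m creep '[[[1,0.003,0,0,0,0,0],[1,0,0,0,0,0,0]]]'|s
python3 -m creep '[[[1,0.003,0,0,0,0,0],[1,0,0,0,0,0,0]]]'|s
```

```text
position: [0.4963, -0.0638, 0.1303] force: [-0.4, 1.8, 1.1] 
position: [0.4962, -0.0607, 0.1303] force: [-0.2, 1.1, 1.7] 
position: [0.4961, -0.0577, 0.1303] force: [0.8, 2.0, 1.6] 
position: [0.4959, -0.0547, 0.1303] force: [0.7, 2.1, 1.8] 
position: [0.4958, -0.0517, 0.1303] force: [0.3, 1.6, 1.8] 
position: [0.4957, -0.0488, 0.1303] force: [-0.4, 0.8, 1.9]
```

```bash
s(){ grep -E "position|force: \["|tr '\n' ' ';echo; }
python3 -m creep '[[[1,0.003,0,0,0,0,0],[1,0,0,0,0,0,0]]]'|s
python3 -m creep '[[[1,0.003,0,0,0,0,0],[1,0,0,0,0,0,0]]]'|s
python3 -m creep '[[[1,0.003,0,0,0,0,0],[1,0,0,0,0,0,0]]]'|s
python3 -m creep '[[[1,0.003,0,0,0,0,0],[1,0,0,0,0,0,0]]]'|s
```

```text
position: [0.4956, -0.0458, 0.1303] force: [0.5, 1.2, 2.4] 
position: [0.4955, -0.0428, 0.1303] force: [0.5, 2.0, 1.3] 
position: [0.4954, -0.0397, 0.1303] force: [0.2, 1.5, 1.4] 
position: [0.4953, -0.0367, 0.1303] force: [-0.1, 1.4, 2.1]
```

```bash
s(){ grep -E "position|force: \["|tr '\n' ' ';echo; }
python3 -m creep '[[[1,0.002,0,0,0,0,0],[1,0,0,0,0,0,0]]]'|s
python3 -m creep '[[[1,0.002,0,0,0,0,0],[1,0,0,0,0,0,0]]]'|s
```

```text
position: [0.4952, -0.035, 0.1303] force: [0.0, -0.1, 1.9] 
position: [0.4951, -0.0329, 0.1303] force: [1.1, 0.5, 1.8]
```

```bash
s(){ grep -E "position|force: \["|tr '\n' ' ';echo; }
python3 -m creep '[[[1,0.003,0,0,0,0,0],[1,0,0,0,0,0,0]]]'|s
python3 -m creep '[[[1,0.003,0,0,0,0,0],[1,0,0,0,0,0,0]]]'|s
python3 -m creep '[[[1,0.003,0,0,0,0,0],[1,0,0,0,0,0,0]]]'|s
python3 -m creep '[[[1,0.003,0,0,0,0,0],[1,0,0,0,0,0,0]]]'|s
```

```text
position: [0.495, -0.0297, 0.1303] force: [0.2, 0.7, 1.8] 
position: [0.4949, -0.0267, 0.1303] force: [0.6, 1.5, 1.9] 
position: [0.4948, -0.0238, 0.1303] force: [0.5, 2.0, 1.9] 
position: [0.4946, -0.0208, 0.1303] force: [0.7, 1.2, 1.4]
```

```bash
s(){ grep -E "position|force: \["|tr '\n' ' ';echo; }
python3 -m creep '[[[1,0.003,0,0,0,0,0],[1,0,0,0,0,0,0]]]'|s
python3 -m creep '[[[1,0.003,0,0,0,0,0],[1,0,0,0,0,0,0]]]'|s
python3 -m creep '[[[1,0.003,0,0,0,0,0],[1,0,0,0,0,0,0]]]'|s
python3 -m creep '[[[1,0.003,0,0,0,0,0],[1,0,0,0,0,0,0]]]'|s
```

```text
position: [0.4945, -0.0178, 0.1303] force: [0.2, 1.5, 0.8] 
position: [0.4944, -0.0148, 0.1303] force: [0.4, 1.4, 1.1] 
position: [0.4943, -0.0118, 0.1303] force: [0.1, 0.7, 1.5] 
position: [0.4942, -0.0088, 0.1303] force: [-0.7, 1.1, 1.5]
```

```bash
s(){ grep -E "position|force: \["|tr '\n' ' ';echo; }
python3 -m creep '[[[1,0.003,0,0,0,0,0],[1,0,0,0,0,0,0]]]'|s
python3 -m creep '[[[1,0.003,0,0,0,0,0],[1,0,0,0,0,0,0]]]'|s
python3 -m creep '[[[1,0.003,0,0,0,0,0],[1,0,0,0,0,0,0]]]'|s
```

```text
position: [0.4941, -0.0058, 0.1303] force: [-0.4, 2.3, 2.1] 
position: [0.4939, -0.0026, 0.1302] force: [1.2, 3.7, -3.6] 
position: [0.4937, 0.0001, 0.1302] force: [-0.3, 0.5, -0.0]
```

```bash
s(){ grep -E "position|force: \["|tr '\n' ' ';echo; }
python3 -m creep '[[[1,0.002,0,0,0,0,0],[1,0,0,0,0,0,0]]]'|s
python3 -m creep '[[[1,0,0,0,0,0,0],[1,0,0,0,0,0,0]]]'|s
```

```text
position: [0.4937, 0.0019, 0.1303] force: [-0.4, 0.3, -1.1] 
position: [0.4938, 0.0017, 0.1303] force: [0.1, 0.2, -1.2]
```

```bash
s(){ grep -E "position|force: \["|tr '\n' ' ';echo; }
python3 -m creep '[[[1,-0.002,0,0,0,0,0],[1,0,0,0,0,0,0],[1,0,0,0.003,0,0,0],[1,0,0,0,0,0,0]]]'|s
python3 -m creep '[[[1,0,0,0.003,0,0,0],[1,0,0,0,0,0,0]]]'|s
python3 -m creep '[[[1,0,0,0.003,0,0,0],[1,0,0,0,0,0,0]]]'|s
python3 -m creep '[[[1,0,0,0.003,0,0,0],[1,0,0,0,0,0,0]]]'|s
python3 -m creep '[[[1,0,0,0.002,0,0,0],[1,0,0,0,0,0,0]]]'|s
python3 -m creep '[[[1,0,0,0.001,0,0,0],[1,0,0,0,0,0,0]]]'|s
```

```text
position: [0.4938, -0.0002, 0.127] force: [-1.0, 0.2, -1.7] 
position: [0.4939, -0.0002, 0.124] force: [-0.7, 2.0, 0.6] 
position: [0.4939, -0.0002, 0.1211] force: [1.2, 2.4, 1.3] 
position: [0.4939, -0.0002, 0.1181] force: [0.4, 3.1, 2.3] 
position: [0.4939, -0.0002, 0.1161] force: [1.9, 3.2, -0.1] 
position: [0.4939, -0.0001, 0.1152] force: [1.2, 3.2, 0.8]
```

```bash
s(){ grep -E "position|force: \["|tr '\n' ' ';echo; }
python3 -m creep '[[[1,0,0,0.001,0,0,0],[1,0,0,0,0,0,0]]]'|s
python3 -m creep '[[[1,0,0,0.001,0,0,0],[1,0,0,0,0,0,0]]]'|s
python3 -m creep '[[[1,0,0,0.0007,0,0,0],[1,0,0,0,0,0,0]]]'|s
```

```text
position: [0.4939, -0.0001, 0.1142] force: [0.8, 3.8, 0.2] 
position: [0.4939, -0.0001, 0.1132] force: [1.0, 6.1, 1.5] 
position: [0.4939, -0.0, 0.1126] force: [-0.3, 5.9, 2.4]
```

```bash
s(){ grep -E "position|force: \["|tr '\n' ' ';echo; }
python3 -m creep '[[[1,0,0,0.0005,0,0,0],[1,0,0,0,0,0,0]]]'|s
python3 -m creep '[[[1,0,0,0.0005,0,0,0],[1,0,0,0,0,0,0]]]'|s
```

```text
position: [0.4939, -0.0, 0.1121] force: [-0.0, 5.5, 3.2] 
position: [0.494, -0.0001, 0.1118] force: [-0.3, 4.8, 7.2]
```

```bash
s(){ grep -E "position|force: \["|tr '\n' ' ';echo; }
python3 -m creep '[[[1,0.0015,0,0,0,0,0],[1,0,0,0,0,0,0],[1,0,0,0,0,0,0]]]'|s
python3 -m creep '[[[1,0,0,0.0006,0,0,0],[1,0,0,0,0,0,0],[1,0,0,0,0,0,0],[1,0,0,0,0,0,0],[1,0,0,0,0,0,0],[1,0,0,0,0,0,0],[1,0,0,0,0,0,0],[1,0,0,0,0,0,0]]]'|s
```

```text
position: [0.4939, 0.0007, 0.1118] force: [-0.1, 0.9, 7.3] 
position: [0.494, 0.0006, 0.1114] force: [-1.1, 1.1, 12.8]
```

The hard stop at about 14 N shows the switch was fully pressed. I lift the probe and head back to the holder.

```bash

python3 -m creep '[[[1,0,0,-0.01,0,0,0],[1,0,0,-0.02,0,0,0],[1,0,0,-0.03,0,0,0],[1,0,0,-0.04,0,0,0],[1,0,0,0,0,0,2.2],[1,0,0,0,0,0,0],[1,0,0,0,0,0,0]]]'
python3 - <<'E'
from h import *
p=grab("wrist")
for d in tip_of(p,"probe_point")[:1]: print(d["confidence"],np.round(d["position"],1))
p=grab("top");print("holder");comps(p,.068,.08,.63,.75,-.17,-.04,100);print("bat");comps(p,.095,.115,.4,.68,-.5,-.17)
E
python3 plan.py .689 -.1036 .2131 90
```

```text
clock: 28.65
position: [0.4933, 0.0011, 0.2106]
tool_rot: [-3.141, 0.0, 1.571]
force: [-0.5, -0.2, -1.1]
grip_width: 0.0253
finger_force: 55.9
0.63 [255.  193.5]
holder
([688.5, -102.4], [69.3, 70.3], 89.8, 74.5, 597) px 298.0 172.0
bat
([582.8, -311.1], [51.3, 51.1], 2.0, 104.8, 321) px 376.0 211.0
([449.8, -258.9], [49.6, 52.4], 0.9, 105.0, 337) px 357.0 261.0
turn deg [-0.1  0.   0. ] then shift mm [-104.6  195.6   -2.7] rows 3.9 | pos [0.4934 0.001  0.2104] F [ 0.1  0.  -1.2] w 0.0258 t 28.8
```

```bash

python3 -m creep '[[[1,-0.021,0.039,-0.002,0,0,0],[1,-0.021,0.039,0,0,0,0],[1,-0.021,0.039,0,0,0,0],[1,-0.021,0.039,0,0,0,0],[1,-0.0206,0.0396,0,0,0,0],[1,0,0,0,0,0,0],[1,0,0,0,0,0,0],[1,0,0,0,0,0,0]]]'
python3 plan.py .689 -.1036 .1055 90
```

```text
clock: 29.6
position: [0.6886, -0.1031, 0.2124]
tool_rot: [-3.14, -0.0, 1.571]
force: [0.2, 0.3, -1.1]
grip_width: 0.0255
finger_force: 55.9
turn deg [-0.1 -0.  -0. ] then shift mm [ -0.5   0.4 106.9] rows 2.1 | pos [ 0.6886 -0.1031  0.2124] F [ 0.2  0.3 -1.1] w 0.0255 t 29.6
```

```bash

python3 -m creep '[[[1,-0.0005,0.0004,0.03,0,0,0],[1,0,0,0.015,0,0,0],[1,0,0,0.015,0,0,0],[1,0,0,0.015,0,0,0],[1,0,0,0,0,0,0]]]'
python3 -m creep '[[[1,0,0,0.012,0,0,0],[1,0,0,0.01,0,0,0],[1,0,0,0.004,0,0,0],[1,0,0,0.003,0,0,0],[1,0,0,0,0,0,0],[1,0,0,0,0,0,0]]]'
python3 plan.py .689 -.1036 .1055 90
```

```text
clock: 30.1
position: [0.6888, -0.1035, 0.136]
tool_rot: [-3.139, -0.0, 1.571]
force: [-0.3, 0.3, -1.3]
grip_width: 0.0251
finger_force: 55.9
clock: 30.7
position: [0.6899, -0.104, 0.1093]
tool_rot: [3.141, 0.0, 1.57]
force: [0.6, 0.9, -1.3]
grip_width: 0.0257
finger_force: 55.9
turn deg [ 0.  0. -0.] then shift mm [ 0.4 -0.9  3.8] rows 0.1 | pos [ 0.6899 -0.104   0.1093] F [ 0.6  0.9 -1.3] w 0.0257 t 30.7
```

```bash

python3 -m creep '[[[1,0.0004,-0.0009,0.002,0,0,0],[1,0,0,0.002,0,0,0],[1,0,0,0.0005,0,0,0],[1,0,0,0,0,0,0],[1,0,0,0,0,0,0]]]'
python3 -m creep '[[[-1,0,0,0,0,0,0],[-1,0,0,0,0,0,0],[-1,0,0,0,0,0,0],[-1,0,0,0,0,0,0],[-1,0,0,0,0,0,0],[-1,0,0,0,0,0,0],[-1,0,0,-0.03,0,0,0],[-1,0,0,-0.04,0,0,0],[-1,0,0,-0.04,0,0,0],[-1,0,0,-0.04,0,0,0]]]'
python3 - <<'E'
from h import *
p=grab("wrist");print("handle");comps(p,.15,.18,.65,.73,-.15,-.06)
E
python3 plan.py .583 -.311 .25 60
```

```text
clock: 31.2
position: [0.6889, -0.1034, 0.1046]
tool_rot: [-3.142, -0.0, 1.571]
force: [-1.8, 0.4, 3.4]
grip_width: 0.0253
finger_force: 56.2
clock: 32.2
position: [0.6887, -0.1035, 0.2562]
tool_rot: [-3.142, 0.0, 1.57]
force: [-0.8, 0.6, 0.4]
grip_width: 0.0854
finger_force: 0.0
handle
([688.9, -102.0], [27.7, 27.5], 89.8, 162.3, 1166) px 255.0 191.0
turn deg [ 0.5 -0.1 30. ] then shift mm [-232.9   10.    13.2] rows 4.7 | pos [ 0.6908 -0.1043  0.2632] F [ 0.9 -1.3  6.3] w 0.0854 t 32.2
```

```bash

python3 -m creep '[[[-1,0,0,0,0,0,7.5],[-1,0,0,0,0,0,7.5],[-1,0,0,0,0,0,7.5],[-1,0,0,0,0,0,7.5],[-1,-0.046,0.002,0,0,0,0],[-1,-0.046,0.002,0,0,0,0],[-1,-0.046,0.002,0,0,0,0],[-1,-0.046,0.002,0,0,0,0],[-1,-0.048,0.002,0,0,0,0],[-1,0,0,0,0,0,0]]]'
python3 -m creep '[[[-1,0,0,0,0,0,0],[-1,0,0,0,0,0,0]]]'
python3 - <<'E'
from h import *
p=grab("wrist");comps(p,.095,.115,.4,.68,-.5,-.17,200)
p=grab("top");comps(p,.095,.115,.4,.68,-.5,-.17);print("handle");comps(p,.15,.175,.65,.73,-.15,-.06)
E
python3 plan.py .583 -.311 .068 60
```

```text
clock: 33.25
position: [0.5772, -0.3162, 0.2552]
tool_rot: [3.141, 0.003, 1.038]
force: [1.0, -0.4, 0.5]
grip_width: 0.0853
finger_force: 0.0
clock: 33.45
position: [0.5821, -0.3083, 0.2542]
tool_rot: [-3.141, -0.001, 1.048]
force: [0.1, 0.1, -0.0]
grip_width: 0.0853
finger_force: 0.0
([583.0, -311.0], [52.7, 53.0], 74.1, 104.7, 2199) px 257.0 179.0
([450.2, -258.8], [52.8, 52.7], 49.2, 104.6, 2191) px 119.0 198.0
([582.7, -311.6], [51.2, 52.3], 62.3, 104.5, 322) px 376.0 211.0
([449.7, -258.8], [49.8, 52.7], 2.0, 104.6, 334) px 357.0 261.0
handle
([688.6, -102.8], [26.9, 26.2], 0.6, 162.5, 120) px 301.0 166.0
turn deg [-0.  -0.   0.1] then shift mm [ -2.2   2.1 186.3] rows 3.7 | pos [ 0.5823 -0.308   0.2543] F [-0.4 -0.6  0.1] w 0.085 t 33.5
```

```bash

python3 -m creep '[[[-1,-0.002,0.002,0.045,0,0,0],[-1,0,0,0.045,0,0,0],[-1,0,0,0.04,0,0,0],[-1,0,0,0.03,0,0,0],[-1,0,0,0.018,0,0,0],[-1,0,0,0.008,0,0,0],[-1,0,0,0,0,0,0],[-1,0,0,0,0,0,0]]]' 60
python3 -m creep '[[[1,0,0,0,0,0,0],[1,0,0,0,0,0,0],[1,0,0,0,0,0,0],[1,0,0,0,0,0,0],[1,0,0,0,0,0,0],[1,0,0,0,0,0,0],[1,0,0,0,0,0,0],[1,0,0,0,0,0,0],[1,0,0,0,0,0,0]]]' 60
python3 -m creep '[[[1,0,0,-0.01,0,0,0],[1,0,0,-0.03,0,0,0],[1,0,0,-0.04,0,0,0],[1,0,0,-0.04,0,0,0],[1,0,0,0,0,0,0],[1,0,0,0,0,0,0]]]'
python3 plan.py .504 .276 .19 60
```

```text
clock: 34.35
position: [0.5829, -0.3125, 0.0698]
tool_rot: [3.14, -0.0, 1.047]
force: [-0.6, 0.2, 0.3]
grip_width: 0.0854
finger_force: 0.0
clock: 35.25
position: [0.5826, -0.3123, 0.0697]
tool_rot: [3.14, -0.0, 1.047]
force: [-1.1, 1.2, 11.3]
grip_width: 0.0528
finger_force: 61.7
clock: 35.85
position: [0.5824, -0.312, 0.1893]
tool_rot: [3.14, -0.001, 1.047]
force: [-0.2, -0.2, -4.1]
grip_width: 0.0526
finger_force: 64.5
turn deg [ 0.1 -0.  -0. ] then shift mm [ 470.  -361.9   -0.7] rows 9.4 | pos [ 0.5824 -0.312   0.1893] F [-0.2 -0.2 -4.1] w 0.0526 t 35.9
```

```bash

python3 -m creep '[[[1,0.02,-0.015,-0.005,0,0,0],[1,0.033,-0.0255,0,0,0,0],[1,0.033,-0.0255,0,0,0,0],[1,0.033,-0.0255,0,0,0,0],[1,0.033,-0.0255,0,0,0,0],[1,0.033,-0.0255,0,0,0,0],[1,0.033,-0.0255,0,0,0,0],[1,0.033,-0.0255,0,0,0,0]]]'
python3 -m creep '[[[1,0.033,-0.0255,0,0,0,0],[1,0.033,-0.0255,0,0,0,0],[1,0.033,-0.0255,0,0,0,0],[1,0.033,-0.0255,0,0,0,0],[1,0.033,-0.0255,0,0,0,0],[1,0.033,-0.0255,0,0,0,0],[1,0.02,-0.015,0,0,0,0],[1,0,0,0,0,0,0],[1,0,0,0,0,0,0],[1,0,0,0,0,0,0]]]'
python3 - <<'E'
from h import *
p=grab("wrist");print("crate rim");comps(p,.045,.062,.42,.7,.2,.46,200)
p=grab("top");print("bat2");comps(p,.095,.115,.4,.68,-.5,-.17)
E
python3 plan.py .504 .2765 .0747 60
```

```text
clock: 36.65
position: [0.5389, 0.0037, 0.1924]
tool_rot: [-3.14, 0.001, 1.047]
force: [1.2, 0.9, -2.7]
grip_width: 0.0525
finger_force: 64.5
clock: 37.65
position: [0.5037, 0.2736, 0.1929]
tool_rot: [-3.141, 0.001, 1.046]
force: [-0.1, 0.2, -3.9]
grip_width: 0.0528
finger_force: 64.6
crate rim
([549.7, 323.0], [186.3, 186.3], 0.1, 53.3, 7624) px 272.0 100.0
([653.3, 208.6], [93.7, 4.8], 7.6, 53.8, 882) px 427.0 161.0
bat2
([449.8, -258.5], [49.7, 52.0], 2.0, 104.6, 333) px 357.0 261.0
turn deg [-0.   0.  -0.1] then shift mm [  2.5  -1.3 118.6] rows 2.4 | pos [0.5039 0.2737 0.1933] F [ 0.4  0.1 -3.1] w 0.053 t 37.8
```

```bash

python3 -m creep '[[[1,0.002,-0.001,0.02,0,0,0],[1,0,0,0.03,0,0,0],[1,0,0,0.03,0,0,0],[1,0,0,0.02,0,0,0],[1,0,0,0.01,0,0,0],[1,0,0,0.005,0,0,0],[1,0,0,0.002,0,0,0],[1,0,0,0,0,0,0],[1,0,0,0,0,0,0]]]'
python3 plan.py .504 .2765 .0747 60
```

```text
clock: 38.65
position: [0.5043, 0.2772, 0.0773]
tool_rot: [3.141, -0.001, 1.047]
force: [-0.7, -0.0, -3.7]
grip_width: 0.0527
finger_force: 64.7
turn deg [ 0.  -0.1 -0. ] then shift mm [-0.8  0.1  2.6] rows 0.1 | pos [0.5043 0.2772 0.0773] F [-0.7 -0.  -3.7] w 0.0527 t 38.6
```

```bash

python3 -m creep '[[[1,0,0,0.0015,0,0,0],[1,0,0,0.001,0,0,0],[1,0,0,0,0,0,0],[1,0,0,0,0,0,0]]]'
python3 -m creep '[[[-1,0,0,0,0,0,0],[-1,0,0,0,0,0,0],[-1,0,0,0,0,0,0],[-1,0,0,0,0,0,0],[-1,0,0,0,0,0,0],[-1,0,0,0,0,0,0],[-1,0,0,-0.03,0,0,0],[-1,0,0,-0.04,0,0,0],[-1,0,0,-0.04,0,0,0],[-1,0,0,-0.04,0,0,0]]]'
python3 plan.py .450 -.2587 .23 60
```

```text
clock: 39.05
position: [0.5041, 0.2773, 0.0747]
tool_rot: [3.142, -0.001, 1.047]
force: [-3.1, -0.2, 8.8]
grip_width: 0.0529
finger_force: 66.2
clock: 40.05
position: [0.5037, 0.2768, 0.2256]
tool_rot: [3.142, 0.0, 1.047]
force: [-0.8, 0.8, 1.3]
grip_width: 0.0856
finger_force: 0.0
turn deg [ 0.  0. -0.] then shift mm [-490.6  221.2   -4.4] rows 9.8 | pos [0.5037 0.2768 0.2256] F [-0.8  0.8  1.3] w 0.0856 t 40.0
```

```bash

python3 -m creep '[[[-1,-0.041,0.0184,0,0,0,0],[-1,-0.041,0.0184,0,0,0,0],[-1,-0.041,0.0184,0,0,0,0],[-1,-0.041,0.0184,0,0,0,0],[-1,-0.041,0.0184,0,0,0,0],[-1,-0.041,0.0184,0,0,0,0],[-1,-0.041,0.0184,0,0,0,0],[-1,-0.041,0.0184,0,0,0,0]]]'
python3 -m creep '[[[-1,-0.041,0.0184,0,0,0,0],[-1,-0.041,0.0184,0,0,0,0],[-1,-0.041,0.0184,0,0,0,0],[-1,-0.04,0.019,0,0,0,0],[-1,0,0,0,0,0,0],[-1,0,0,0,0,0,0],[-1,0,0,0,0,0,0]]]'
python3 - <<'E'
from h import *
p=grab("wrist");comps(p,.095,.115,.38,.68,-.5,-.17,200)
p=grab("top");print("crate bat");comps(p,.09,.13,.45,.65,.22,.42)
E
python3 plan.py .450 -.2587 .07 60
```

```text
clock: 40.85
position: [0.4668, -0.0822, 0.2242]
tool_rot: [3.141, -0.0, 1.047]
force: [1.3, -0.3, -0.0]
grip_width: 0.0852
finger_force: 0.0
clock: 41.55
position: [0.4502, -0.258, 0.2239]
tool_rot: [-3.141, -0.0, 1.048]
force: [0.3, 0.3, 0.2]
grip_width: 0.0854
finger_force: 0.0
([450.1, -258.7], [52.7, 53.0], 12.0, 104.8, 2678) px 254.0 186.0
crate bat
([504.2, 276.2], [50.4, 53.0], 2.6, 109.6, 348) px 155.0 236.0
turn deg [-0.  -0.   0.1] then shift mm [ -1.1   0.2 154. ] rows 3.1 | pos [ 0.4504 -0.2576  0.224 ] F [0.1 0.9 0.4] w 0.0852 t 41.6
```

The first battery stands at 110 mm in its cell. Now the second.

```bash

python3 -m creep '[[[-1,-0.001,0,0.04,0,0,0],[-1,0,0,0.04,0,0,0],[-1,0,0,0.035,0,0,0],[-1,0,0,0.025,0,0,0],[-1,0,0,0.01,0,0,0],[-1,0,0,0.004,0,0,0],[-1,0,0,0,0,0,0],[-1,0,0,0,0,0,0]]]' 60
python3 -m creep '[[[1,0,0,0,0,0,0],[1,0,0,0,0,0,0],[1,0,0,0,0,0,0],[1,0,0,0,0,0,0],[1,0,0,0,0,0,0],[1,0,0,0,0,0,0],[1,0,0,0,0,0,0],[1,0,0,0,0,0,0],[1,0,0,0,0,0,0]]]' 60
python3 -m creep '[[[1,0,0,-0.01,0,0,0],[1,0,0,-0.03,0,0,0],[1,0,0,-0.04,0,0,0],[1,0,0,-0.04,0,0,0],[1,0,0,-0.02,0,0,0],[1,0,0,0,0,0,0],[1,0,0,0,0,0,0]]]'
python3 plan.py .5945 .366 .21 60
```

```text
clock: 42.45
position: [0.4502, -0.2598, 0.0711]
tool_rot: [3.14, -0.0, 1.047]
force: [0.2, 0.1, -0.6]
grip_width: 0.0855
finger_force: 0.0
clock: 43.35
position: [0.4498, -0.2598, 0.0708]
tool_rot: [3.141, -0.001, 1.047]
force: [-2.6, 3.0, 13.6]
grip_width: 0.0531
finger_force: 60.2
clock: 44.05
position: [0.4494, -0.2593, 0.2098]
tool_rot: [-3.142, -0.0, 1.047]
force: [-0.5, 0.1, -3.9]
grip_width: 0.0527
finger_force: 64.6
turn deg [-0. -0.  0.] then shift mm [ 6.141e+02 -1.870e+02 -2.000e-01] rows 12.3 | pos [ 0.4494 -0.2593  0.2098] F [-0.5  0.1 -3.9] w 0.0527 t 44.0
```

```bash

python3 -m creep '[[[1,0.02,-0.006,0,0,0,0],[1,0.037,-0.0112,0,0,0,0],[1,0.037,-0.0112,0,0,0,0],[1,0.037,-0.0112,0,0,0,0],[1,0.037,-0.0112,0,0,0,0],[1,0.037,-0.0112,0,0,0,0],[1,0.037,-0.0112,0,0,0,0],[1,0.037,-0.0112,0,0,0,0],[1,0.037,-0.0112,0,0,0,0],[1,0.037,-0.0112,0,0,0,0]]]'
python3 -m creep '[[[1,0.037,-0.0112,0,0,0,0],[1,0.037,-0.0112,0,0,0,0],[1,0.037,-0.0112,0,0,0,0],[1,0.037,-0.0112,0,0,0,0],[1,0.037,-0.0112,0,0,0,0],[1,0.037,-0.0112,0,0,0,0],[1,0.037,-0.0112,0,0,0,0],[1,0.002,-0.002,0,0,0,0],[1,0,0,0,0,0,0],[1,0,0,0,0,0,0]]]'
python3 plan.py .5945 .366 .0758 60
```

```text
clock: 45.05
position: [0.533, 0.1008, 0.2086]
tool_rot: [-3.14, 0.002, 1.047]
force: [0.8, -1.2, -3.0]
grip_width: 0.0521
finger_force: 64.6
clock: 46.05
position: [0.5944, 0.3642, 0.2087]
tool_rot: [-3.141, 0.002, 1.046]
force: [0.7, -0.9, -2.8]
grip_width: 0.0525
finger_force: 64.4
turn deg [-0.   0.1 -0.1] then shift mm [  1.6  -0.8 132.9] rows 2.7 | pos [0.5944 0.3642 0.2087] F [ 0.7 -0.9 -2.8] w 0.0525 t 46.0
```

```bash

python3 -m creep '[[[1,0.001,-0.001,0.03,0,0,0],[1,0,0,0.03,0,0,0],[1,0,0,0.03,0,0,0],[1,0,0,0.02,0,0,0],[1,0,0,0.012,0,0,0],[1,0,0,0.006,0,0,0],[1,0,0,0.002,0,0,0],[1,0,0,0,0,0,0],[1,0,0,0,0,0,0]]]'
python3 plan.py .5945 .366 .0758 60
```

```text
clock: 46.95
position: [0.5946, 0.3671, 0.081]
tool_rot: [3.141, -0.001, 1.047]
force: [0.3, 0.4, -3.6]
grip_width: 0.0527
finger_force: 64.7
turn deg [ 0.  -0.1 -0. ] then shift mm [-1.   0.4  5.2] rows 0.1 | pos [0.5946 0.3671 0.081 ] F [ 0.3  0.4 -3.6] w 0.0527 t 47.0
```

```bash

python3 -m creep '[[[1,0,0,0.003,0,0,0],[1,0,0,0.0015,0,0,0],[1,0,0,0.0005,0,0,0],[1,0,0,0,0,0,0],[1,0,0,0,0,0,0]]]'
python3 -m creep '[[[-1,0,0,0,0,0,0],[-1,0,0,0,0,0,0],[-1,0,0,0,0,0,0],[-1,0,0,0,0,0,0],[-1,0,0,0,0,0,0],[-1,0,0,0,0,0,0],[-1,0,0,-0.03,0,0,0],[-1,0,0,-0.04,0,0,0],[-1,0,0,-0.04,0,0,0],[-1,0,0,-0.04,0,0,0]]]'
python3 -m creep '[[[-1,-0.04,0,0,0,0,0],[-1,-0.04,0,0,0,0,0],[-1,-0.04,0,0,0,0,0],[-1,-0.04,0,0,0,0,0],[-1,-0.04,0,0,0,0,0],[-1,-0.04,0,0,0,0,0],[-1,-0.04,0,0,0,0,0],[-1,-0.04,0,0,0,0,0],[-1,0,0,0,0,0,0],[-1,0,0,0,0,0,0]]]'
python3 - <<'E'
from h import *
p=grab("top");print("crate bat");comps(p,.09,.13,.45,.65,.22,.42)
print("bin");comps(p,.015,.08,.63,.77,.05,.2);print("handle");comps(p,.15,.175,.65,.73,-.15,-.06)
cv2.imwrite("pics/end.png",cv2.resize(p["image"][:,:,::-1],(768,576)))
E
```

```text
clock: 47.45
position: [0.5944, 0.3673, 0.0759]
tool_rot: [3.142, -0.001, 1.047]
force: [-2.9, -0.2, 9.0]
grip_width: 0.0526
finger_force: 66.0
clock: 48.45
position: [0.594, 0.3668, 0.2266]
tool_rot: [3.142, 0.0, 1.047]
force: [0.4, -0.1, 0.2]
grip_width: 0.0855
finger_force: 0.0
clock: 49.45
position: [0.4342, 0.0897, 0.2254]
tool_rot: [-3.142, -0.001, 1.046]
force: [0.2, -0.3, -0.2]
grip_width: 0.0852
finger_force: 0.0
crate bat
([592.8, 365.8], [50.8, 53.5], 0.1, 109.8, 351) px 123.0 201.0
([504.5, 276.0], [50.5, 53.3], 0.5, 109.7, 349) px 155.0 236.0
bin
([724.5, 144.1], [62.4, 34.4], 16.9, 32.7, 269) px 211.0 160.0
([715.3, 66.1], [63.1, 33.8], 8.2, 33.3, 254) px 238.0 164.0
handle
([688.7, -102.9], [27.0, 26.2], 0.7, 162.4, 120) px 301.0 166.0
```

View pics/end.png

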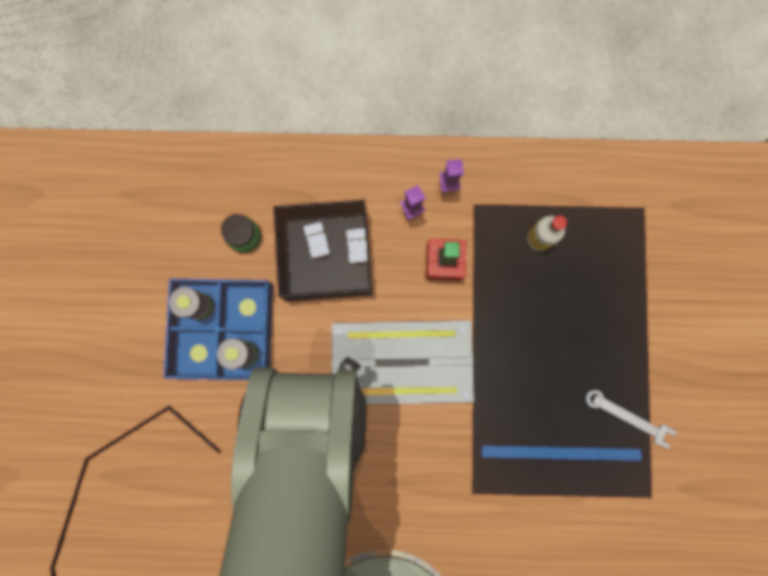

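The final view shows both foams in the bin at (316,240) and (357,246), and both batteries upright in cells of their own at (188,303) and (236,352). The probe is parked at (451,252), and the bystanders are unmoved. I hand the job in.

```bash
python3 -c "
from workcell import *
print(job_done())"
```

```text
the job is handed in; nothing more can be done
None
```

I handed the job in at about 49 s: both foams are in the bin, the reset switch was pressed to its hard stop, the probe is back upright in its red holder, and both batteries stand in their own cells. No verdict came back at hand-in.

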